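Index the bottle carousel one hole

TASK

The small bottle carousel is locked by a sprung plunger with a white dished cap. With the fingertips, press the cap down to free the plunger, push it round to turn the carousel anticlockwise (seen from above) to the very next hole, so that the next bottle stands under the filling spout, and let the plunger spring fully up into that hole. Do not go past that hole, do not touch, lift or tip the bottles, and leave the other things on the bench where they are.

Things in the scene. Friction and masses are not known exactly. Their poses are not given: they have to be found in the camera images.
- cap_dish (a point): Centre of the dish floor of the plunger's round white cap, the part to press; it moves with the cap. It faces up, 109 mm above the bench when the plunger is up, 150 mm from the carousel's axis, on the robot's side. The cap is 66 mm across, with a rim 5.5 mm high round a dish 58 mm across: fingertips set in it can press down and push sideways. All round it the index ring is lower (top at 70 mm).
- carousel_axis (a point): Point on the carousel's vertical turning axis, at the top of its hub, 70 mm above the bench. The carousel is an aluminium disc 224 mm across, top 45 mm above the bench, with eight nests of four short pins, turning inside a fixed aluminium index ring (inner radius 172 mm, outer 198 mm) with eight 20 mm wide slots (the holes), 45 degrees apart.
- carousel (a joint): Turn of the carousel in rad, positive anticlockwise seen from above; about 0 at the start (locked in a hole), the next hole anticlockwise is at 0.785. It turns freely with little friction (under 2 N at the cap) once the plunger is pressed; it is locked within 0.01 rad while the pin is up in a hole.
- plunger (a joint): How far the plunger is pressed down, in m: 0 = up, pin in a hole; at 0.012 the pin is clear of the ring; 0.015 is the stop. The spring needs about 4 N to start and 9 N at the stop. Between holes the pin rides under the ring and keeps the plunger at about 0.011; within about 0.03 rad (4 mm at the cap) of a hole it finds its way up by itself when let go.
- spout_tip (a point): Tip of the fixed filling spout, a 12 mm steel tube, 160 mm above the bench, 80 mm from the carousel's axis on the side away from the robot. It hangs from an arm on a steel column 20 mm thick and 210 mm high, outside the ring.
- bottle_next: Small open clear glass bottle, 36 mm across, 100 mm tall, loose in its nest 80 mm from the axis, one place clockwise of the spout: it must come under the spout. Origin at the centre of its underside (47 mm above the bench), z up. Do not touch.
- bottle_filled: Bottle of the same kind, standing under the spout at the start. Origin at its underside.
- bottle_done: Bottle of the same kind, one place anticlockwise of the spout at the start. Origin at its underside.
- bottle_last: Bottle of the same kind, two places clockwise of the spout at the start. Origin at its underside.
- gin_bottle: Bystander: big glass bottle with wooden stopper, 80 mm across, 212 mm tall, on the bench to the robot's right. Origin at its underside.
- measure: Bystander: steel measuring cup, 56 mm across, 70 mm tall, on the bench to the robot's left. Origin at its underside.
- stopper: Bystander: wooden bottle stopper standing on its 40 mm head, 46 mm tall, on the bench to the robot's left. Origin at its underside.
Not all that is in view belongs to the job. What is shaped like the bottle_done but yellow is not meant.

How it is judged (in metres and radians):
On the way, in this order (a step that is already met when the one before it is completed fails the run):
1. the plunger is pressed clear of its hole, the carousel not yet turned (value of joint plunger above 0.009 m and value of joint carousel below 0.3 rad), for 0.05 s.
2. the carousel is turned well on its way anticlockwise (value of joint carousel above 0.5 rad), for 0.05 s.
3. the plunger is up in the next hole (value of joint carousel between 0.755398 and 0.815398 rad and value of joint plunger below 0.003 m), for 0.2 s.
At the end, for the whole second after the job is handed in: Carousel at rest one hole on (0.785 rad, within 0.03), plunger up in the hole (pressed less than 3 mm), the next bottle within 10 mm of the spout's axis, all four bottles upright (within 0.1 rad) (all of step 3 and velocity of joint carousel between -0.03 and 0.03 rad/s and horizontal distance between bottle_next and spout_tip below 0.01 m and angle between each of bottle_next, bottle_filled, bottle_done, bottle_last's own z axis and vertical below 0.1 rad); the robot touches nothing.
It fails at once if the carousel is turned past the next hole, or the wrong way (value of joint carousel above 0.985398 rad or value of joint carousel below -0.2 rad).
It fails at once if a carousel bottle is touched by the robot (contact force between any of the fingers, the arm and bottle_next above 0.5 N or contact force between any of the fingers, the arm and bottle_filled above 0.5 N or contact force between any of the fingers, the arm and bottle_done above 0.5 N or contact force between any of the fingers, the arm and bottle_last above 0.5 N).
It fails at once if a carousel bottle is lifted or tipped (height (world z) of any of bottle_next, bottle_filled, bottle_done, bottle_last above 0.06 m or angle between any of bottle_next, bottle_filled, bottle_done, bottle_last's own z axis and vertical above 0.3 rad).
It fails at once if a bystander on the bench is moved, lifted or tipped (distance of any of gin_bottle, measure, stopper from where it was at the start of the episode above 0.015 m or angle between any of gin_bottle, measure, stopper's own z axis and vertical above 0.3 rad).
It also fails if it takes over 32 s, if anything falls off the work surface, if the arm or the gripper's body presses on something with over 40 N, if the wrist force passes 120 N, or if a joint passes its speed limit or range.

ROBOT

A 6-joint arm with a two-finger parallel gripper is mounted at the origin on the work surface. World frame = base frame: x ahead of the robot, y to its left, z up, the work surface at z = 0. Lengths are in m, angles in degrees, forces in N, time in s.
With the tool pointing down it reaches from about 0.25 to 0.725 m from the base axis. Payload 9.7 kg.
Tool frame: the origin (TCP) lies where the fingers leave the gripper's body, on its centre line; the fingertips stand 73 mm ahead of it and the grasp point (between the pads) lies 54 mm ahead of it; z points along the fingers, y is the direction in which the jaws open and shut (so a half turn about z gives the same grasp; the last joint's range is limited). The gripper opens to 85 mm and grips with 20 to 120 N. Pads are 22 mm wide; open, the fingers measure 114 mm over their backs; the gripper's body (76 mm by 85 mm) begins 54 mm behind the grasp point. The pads swing forward as they close: fully open they stand 13 mm farther back than shut.
Start: joints at [-76.662, 4.979, 10.078, 95.1, 0, 90], TCP at [0.127, -0.535, 0.304] pointing down, gripper open.
Joint ranges: [-179.16, 179.16], [-48.56, 103.87], [-65.8, 70.77], [-126.05, 130.52], [-82.76, 87.17], [-180, 180]. Speed limits (degrees/s): [127.2, 127.2, 147.25, 180, 180, 180].

INTERFACE

Orientations are given as a 3x3 rotation matrix whose columns are the frame's x, y, z axes.
In Python, from plant import sense, read_camera, close_job gives the robot as it stands. The module is installed in compiled form; this text tells all that it offers.
- The arm moves only by the tool play_rows, never from a script. Its argument "series" is a list that holds one entry, the list of rows, each a list of 5 numbers: the shift along the world's x, y, z scaled (see below), then the turn about the world's z scaled (see below), then the closure, from -1 (fully open) to 1 (shut), so that 0 is half open. In form: [[[dx, dy, dz, turn, grip], ...]]. A call has 1 to 12 rows; each row shifts and turns the commanded pose from where the row before left it; what a row does not reach is not made up. The controller multiplies each number of a shift by 100 mm and each number of a turn by 4 degrees. A row lasts 1/12 s, in which the tool goes at most 41.7 mm and 7.16 degrees, less where a joint would pass 70% of its speed; a pose out of reach is approached as far as the arm can. A call with a number of a shift or a turn outside -1 to 1 is refused whole. A call with a gripper value outside its range is refused whole. The fingers move at their own pace and stop on an object; "grip_force" is the grip in N (left out, the last holds). Time passes only in rows, so rows that do not move let the fingers close. It gives the time, the measured TCP pose, the force and the opening at its end, in the units of the state.
- sense(): the state, without advancing time (a new reading comes with each control period).
- read_camera(name): name is "scene" or "top" or "wrist"; returns a dict with "frame" (400x640x3 uint8, blue, green, red), "fx", "fy", "cx", "cy" (pixels), "dist_coeffs" ([k1, k2, p1, p2, k3] as OpenCV has them; the pictures are not rectified), "eye" and "attitude" of the camera in the world. Camera axes: x right, y up, looking along -z (the intrinsics and any distortion apply to the point x, -y, -z); pixel columns grow to the right and rows downward; lengths in m; the calibration is good to about 2 mm. A picture is of the moment at which its call begins. There is no depth.
- close_job(): hands the job in, once; it reports no verdict.
The state is a dict: "clock": time; "joint_pos": joint angles; "qvel": joint speeds; "joint_torque": joint torques, N m; "tool_pos": TCP position; "eef_rot": TCP orientation; "ft_force": force on the tool from outside, world axes, zero at the start; "wrist_torque": the same for the moment, N m; "width": finger opening in m.
Only numpy, scipy, OpenCV 4.12 (cv2) and the standard library are available. Lean on these libraries where they do the work, as an engineer would, in place of code of your own. Each camera call takes 0.05 s, during which the arm holds its last target.

## Working session

There is one attempt and no reset: what is moved stays moved. The work goes in short steps, Python scripts to look and compute and a tool call to move; the robot and the scene stay as the last step left them, time stands still between calls to the robot, and variables do not carry over. Pictures are saved under pics/ and viewed, and the job is handed in when it is done.

Besides the shell and the picture viewer there is one more tool, called after "Request:" as name([rows], argument=value, ...), one row to a line, values as JSON. play_rows: Moves the arm, as the interface text tells. Shifts and turns lie within -1 to 1; 1 stands for 100 mm of shift or 4 degrees of turn. Its arguments: {"type":"object","properties":{"series":{"type":"array","items":{"type":"array","items":{"type":"array","items":{"type":"number","minimum":-1,"maximum":1}}}},"grip_force":{"type":"number"}},"required":["series"]}

```bash
mkdir -p pics; cat > h.py <<'E'
import numpy as np, cv2
from plant import sense, read_camera, close_job
def ray(c,u,v):
    K=np.array([[c['fx'],0,c['cx']],[0,c['fy'],c['cy']],[0,0,1.]])
    p=cv2.undistortPoints(np.array([[[u,v]]],float),K,np.array(c['dist_coeffs'],float))[0,0]
    d=np.array(c['attitude'])@np.array([p[0],-p[1],-1.]); return np.array(c['eye']),d
def onplane(c,u,v,z):
    e,d=ray(c,u,v); return e+d*(z-e[2])/d[2]
def proj(c,P):
    K=np.array([[c['fx'],0,c['cx']],[0,c['fy'],c['cy']],[0,0,1.]])
    q=np.array(c['attitude']).T@(np.array(P)-np.array(c['eye'])); q=q*[1,-1,-1]
    return cv2.projectPoints(q.reshape(1,1,3),np.zeros(3),np.zeros(3),K,np.array(c['dist_coeffs'],float))[0][0,0]
E
python3 - <<'E'
from h import *
import pickle
s=sense(); print({k:np.round(v,3).tolist() for k,v in s.items()})
C={}
for n in ['scene','top']:
    c=read_camera(n); C[n]=c; cv2.imwrite(f'pics/{n}0.png',c['frame']); print(n,np.round(c['eye'],3),np.round(c['attitude'],2).tolist(),c['fx'],c['dist_coeffs'])
pickle.dump(C,open('c0.pkl','wb'))
E
```

```text
{'clock': 0.0, 'joint_pos': [-76.661, 5.011, 10.034, 95.1, 0.0, 89.999], 'qvel': [-0.013, 0.068, -0.078, -0.002, 0.082, 0.011], 'joint_torque': [-0.0, -52.039, 46.48, 0.017, 0.0, 0.0], 'tool_pos': [0.127, -0.535, 0.303], 'eef_rot': [[0.973, 0.231, -0.0], [0.231, -0.973, 0.001], [0.0, -0.001, -1.0]], 'ft_force': [-0.303, 0.34, 0.202], 'wrist_torque': [-0.017, -0.01, 0.004], 'width': 0.085}
scene [ 1.418 -0.624  1.065] [[0.62, -0.53, 0.58], [0.79, 0.43, -0.44], [-0.02, 0.73, 0.69]] 504.9278667884249 [0.03940345 0.         0.         0.         0.        ]
top [0.491 0.005 1.109] [[-0.0, 0.99, -0.14], [-1.0, -0.01, -0.02], [-0.02, 0.14, 0.99]] 380.72064940289107 [-0.06619646  0.          0.          0.          0.        ]
```

View pics/scene0.png

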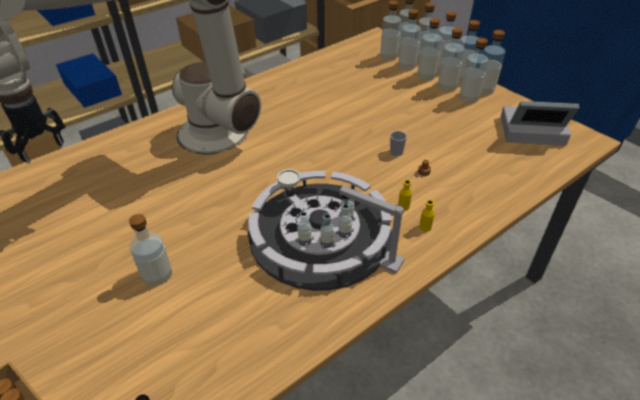

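View pics/top0.png

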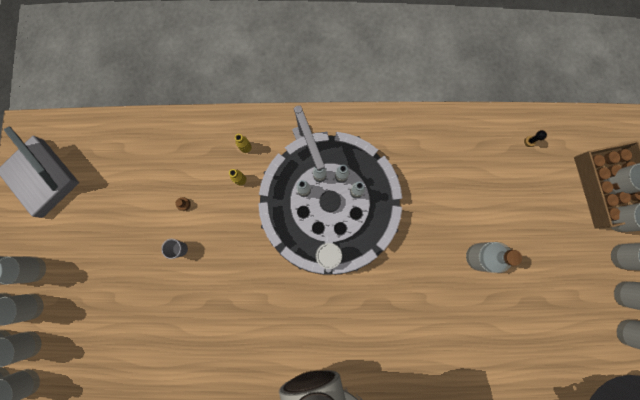

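The scene view shows the white cap at about (289,179) and the spout column at about (393,235). In the top view (up is +x, left is +y) the cap is at about (329,256), the hub at (331,202) and the spout end at about (320,172). The yellow look-alike bottles stand outside the ring at (242,143) and (237,177). Next I'll measure the cap and the axis.

```bash
python3 - <<'E'
from h import *
import pickle
C=pickle.load(open('c0.pkl','rb'))
def tri(a,b):
    (e1,d1),(e2,d2)=a,b
    d1=d1/np.linalg.norm(d1);d2=d2/np.linalg.norm(d2)
    A=np.stack([d1,-d2],1);t=np.linalg.lstsq(A,e2-e1,rcond=None)[0]
    p,q=e1+t[0]*d1,e2+t[1]*d2
    return (p+q)/2,np.linalg.norm(p-q)
R={}
for n,(x0,y0,x1,y1) in {'top':(309,236,350,276),'scene':(270,162,310,192)}.items():
    c=C[n];f=c['frame'][y0:y1,x0:x1].astype(int)
    print(n,'cap px',f[(y1-y0)//2,(x1-x0)//2])
    b,g,r=f[...,0],f[...,1],f[...,2]
    m=((r-b>6)&(r-b<50)&(r>150)&(g>150)).astype(np.uint8)
    k,l,st,ce=cv2.connectedComponentsWithStats(m)
    i=1+np.argmax(st[1:,4]); m=(l==i).astype(np.uint8)
    ct=max(cv2.findContours(m,0,cv2.CHAIN_APPROX_NONE)[0],key=len)
    E=cv2.fitEllipse(ct); u,v=E[0][0]+x0,E[0][1]+y0
    print(st[i],E,(u,v),onplane(c,u,v,.1145)); R[n]=ray(c,u,v)
    im=cv2.resize(c['frame'][y0-20:y1+20,x0-20:x1+20],None,fx=6,fy=6,interpolation=cv2.INTER_NEAREST)
    ov=((ct.reshape(-1,2)+[20,20])*6+3); 
    for p in ov: cv2.circle(im,tuple(int(t) for t in p),1,(0,0,255),-1)
    cv2.imwrite(f'pics/cap_{n}.png',im)
print('tri',tri(R['top'],R['scene']))
im=cv2.resize(C['top']['frame'][100:290,240:420],None,fx=3,fy=3,interpolation=cv2.INTER_CUBIC);cv2.imwrite('pics/ring.png',im)
E
```

```text
top cap px [182 188 190]
[  7   7  26  26 474] ((19.532012939453125, 19.670923233032227), (24.110137939453125, 24.269271850585938), 91.61534881591797) (328.5320129394531, 255.67092323303223) [ 0.48192152 -0.00562909  0.1145    ]
scene cap px [188 199 203]
[  7   8  33  14 242] ((20.696044921875, 14.582139015197754), (11.645393371582031, 32.28010940551758), 83.44383239746094) (290.696044921875, 176.58213901519775) [ 0.49069878 -0.00154769  0.1145    ]
tri (array([ 0.48424817, -0.00223867,  0.11037114]), np.float64(0.008337876865023878))
```

View pics/cap_top.png

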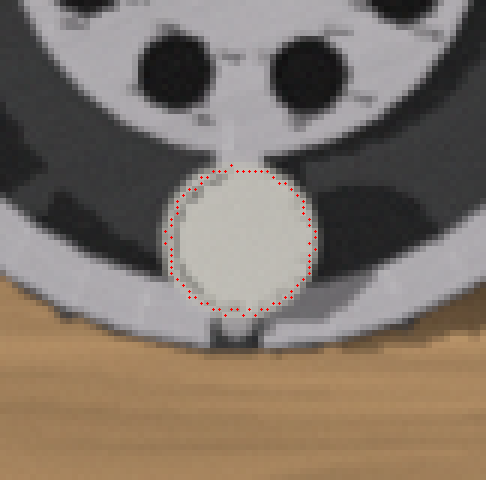

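View pics/ring.png

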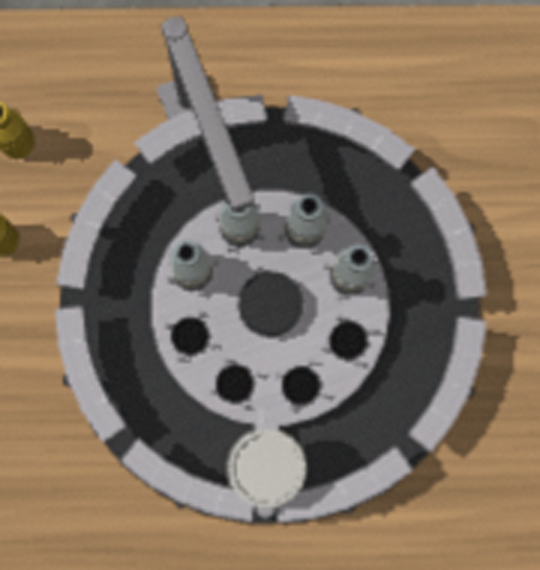

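```bash
python3 - <<'E'
from h import *
import pickle
from scipy.optimize import least_squares
C=pickle.load(open('c0.pkl','rb'));c=C['top']
f=c['frame'].astype(int); sat=f.max(2)-f.min(2)
cen=np.array([331,204.])
m=(sat<28)&(f.mean(2)>120)
pts=[];inn=[]
for a in np.arange(0,360,2):
    d=np.array([np.cos(np.radians(a)),np.sin(np.radians(a))])
    rr=np.arange(58,80,.5); v=[m[int(round(cen[1]+r*d[1])),int(round(cen[0]+r*d[0]))] for r in rr]
    k=np.where(v)[0]
    if len(k)>8: 
        pts.append(onplane(c,*(cen+rr[k[-1]]*d),.07)[:2]); inn.append(onplane(c,*(cen+rr[k[0]]*d),.07)[:2])
for P in (np.array(pts),np.array(inn)):
    s=least_squares(lambda p:np.hypot(*(P-p[:2]).T)-p[2],[.63,0,.19],loss='soft_l1',f_scale=.003);print(len(P),s.x,np.sqrt(np.median(s.fun**2)))
# hub: dark disc
im=(f.mean(2)<75).astype(np.uint8)
b=im[190:216,316:347];k,l,st,ce=cv2.connectedComponentsWithStats(b);i=l[12,15];print(st[i],onplane(c,ce[i][0]+316,ce[i][1]+190,.07))
# big white cap outline looser
for n,(x0,y0,x1,y1) in {'scene':(270,162,310,195)}.items():
    cv2.imwrite('pics/cs.png',cv2.resize(C[n]['frame'][y0-10:y1+10,x0-10:x1+10],None,fx=8,fy=8,interpolation=cv2.INTER_NEAREST))
for P in [(.482,-.0056,.1145)]: print(proj(C['scene'],P),proj(C['top'],P))
E
```

```text
157 [ 0.63246111 -0.01061703  0.1973463 ] 0.0009030968255512584
157 [ 0.63285133 -0.01012258  0.17300971] 0.000892936661903404
[  4   1  21  21 360] [ 0.63093537 -0.01087293  0.07      ]
[287.7985317  175.64871275] [328.52052181 255.64037793]
```

View pics/cs.png

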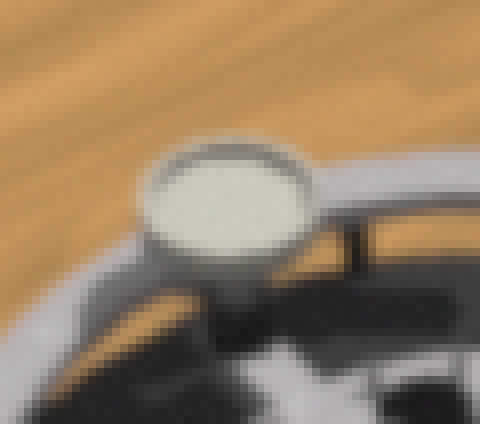

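The possible look-alikes:
- **Cap:** the only white dished disc is at top (329,256). Empty nests (for example (318,228)) and the hub (331,202) are dark.
- **Bottles:** the yellow ones at (242,143) and (237,177) are not part of the job.

The crop confirms the cap at (0.482, -0.0055). With the axis at (0.632, -0.0105), that gives a radius of 0.150, as specified. The target hole is therefore at about (0.5225, -0.113).

I'll move above the cap with the fingers partly closed.

Request:
play_rows([
  [[0, 0, 0.3, 0, 0.67], [0.2, 0.3, 0, 0, 0.67], [0.2, 0.3, 0, 0, 0.67], [0.2, 0.3, 0, 0, 0.67], [0.2, 0.3, 0, 0, 0.67], [0.2, 0.3, 0, 0, 0.67], [0.2, 0.3, 0, 0, 0.67], [0.2, 0.3, 0, 0, 0.67], [0.2, 0.3, 0, 0, 0.67], [0.2, 0.3, 0, 0, 0.67], [0.2, 0.3, 0, 0, 0.67], [0, 0, 0, 0, 0.67]],
])

```text
clock: 1.1
tool_pos: [0.3291, -0.2311, 0.3339]
eef_rot: [[0.972, 0.236, 0.001], [0.236, -0.972, 0.001], [0.001, -0.001, -1.0]]
ft_force: [-0.4, -0.8, -0.2]
width: 0.0142
```

Request:
play_rows([
  [[0.2, 0.3, 0, 0, 0.67], [0.2, 0.3, 0, 0, 0.67], [0.2, 0.3, 0, 0, 0.67], [0.2, 0.3, 0, 0, 0.67], [0.2, 0.3, 0, 0, 0.67], [0.2, 0.3, 0, 0, 0.67], [0.2, 0.3, -0.2, 0, 0.67], [0.13, 0.15, -0.2, 0, 0.67], [0, 0, -0.2, 0, 0.67], [0, 0, -0.2, 0, 0.67], [0, 0, 0, 0, 0.67], [0, 0, 0, 0, 0.67]],
])

```text
clock: 2.1
tool_pos: [0.4794, -0.0103, 0.2533]
eef_rot: [[0.973, 0.231, -0.002], [0.231, -0.973, 0.0], [-0.002, -0.001, -1.0]]
ft_force: [0.0, 0.1, 0.7]
width: 0.0141
```

Request:
play_rows([
  [[0.026, 0.047, -0.2, 0, 0.67], [0, 0, -0.2, 0, 0.67], [0, 0, -0.15, 0, 0.67], [0, 0, 0, 0, 0.67], [0, 0, 0, 0, 0.67]],
])

```text
clock: 2.52
tool_pos: [0.4825, -0.0058, 0.2001]
eef_rot: [[0.973, 0.23, 0.001], [0.23, -0.973, 0.0], [0.001, 0.0, -1.0]]
ft_force: [-0.6, 0.0, -0.0]
width: 0.0141
```

```bash
python3 - <<'E'
from h import *
for n,(x0,y0,x1,y1) in {'scene':(240,130,340,210),'wrist':(0,0,640,400)}.items():
    c=read_camera(n); s=6 if n=='scene' else 1
    cv2.imwrite(f'pics/{n}1.png',cv2.resize(c['frame'][y0:y1,x0:x1],None,fx=s,fy=s,interpolation=cv2.INTER_CUBIC))
    print(n,proj(c,(.482,-.0056,.109)),np.round(c['eye'],3))
s=sense();print(s['tool_pos'],s['joint_pos'],s['ft_force'])
E
```

```text
scene [287.89852916 177.08953624] [ 1.418 -0.624  1.065]
wrist [318.48473757 245.60211512] [0.553 0.011 0.27 ]
[ 0.48307804 -0.00572858  0.20092565] [-6.78943371e-01 -5.10837333e+00 -1.13817620e+01  8.35853276e+01
 -1.06268418e-03  1.66009570e+02] [ 0.25288612 -0.0240237   1.31972868]
```

View pics/scene1.png

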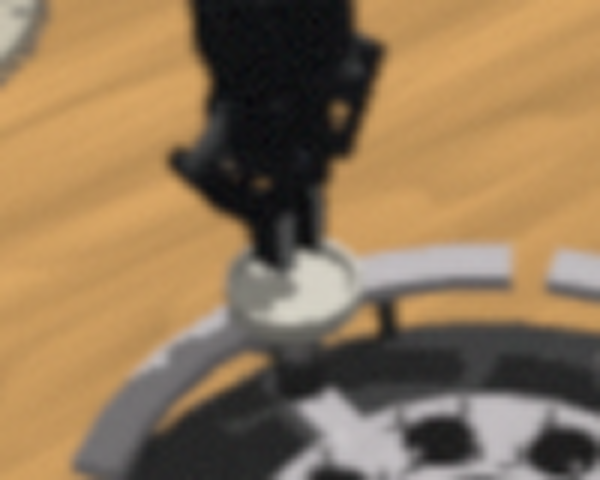

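View pics/wrist1.png

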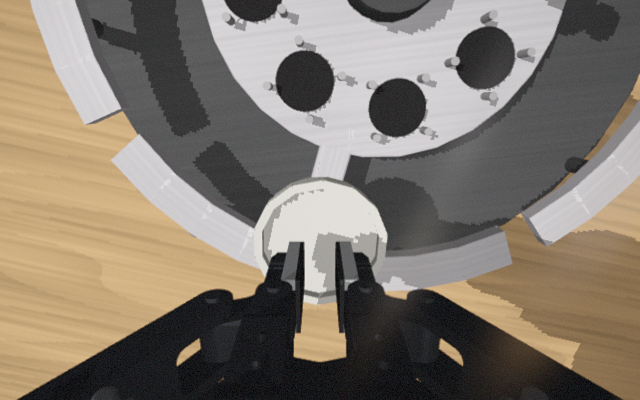

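The wrist view shows the fingertips at about (297–342, 245), inside the cap outline, whose centre is near (321,240). They are about 20 mm above the dish floor. I'll press down in steps.

Request:
play_rows([
  [[0, 0, -0.1, 0, 0.67], [0, 0, -0.06, 0, 0.67], [0, 0, -0.03, 0, 0.67], [0, 0, -0.03, 0, 0.67], [0, 0, 0, 0, 0.67], [0, 0, 0, 0, 0.67]],
])

```text
clock: 3.12
tool_pos: [0.4827, -0.0055, 0.1773]
eef_rot: [[0.973, 0.231, 0.001], [0.231, -0.973, -0.0], [0.001, 0.0, -1.0]]
ft_force: [1.1, -1.4, 5.9]
width: 0.0144
```

Request:
play_rows([
  [[0, 0, -0.03, 0, 0.67], [0, 0, -0.03, 0, 0.67], [0, 0, -0.02, 0, 0.67], [0, 0, 0, 0, 0.67], [0, 0, 0, 0, 0.67]],
])

```text
clock: 3.53
tool_pos: [0.4827, -0.0055, 0.1696]
eef_rot: [[0.973, 0.231, 0.001], [0.231, -0.973, -0.0], [0.001, 0.0, -1.0]]
ft_force: [-0.1, -0.7, 7.3]
width: 0.0139
```

Request:
play_rows([
  [[0, 0, -0.02, 0, 0.67], [0, 0, 0, 0, 0.67], [0, 0, 0, 0, 0.67]],
])

```text
clock: 3.78
tool_pos: [0.4827, -0.0055, 0.1677]
eef_rot: [[0.973, 0.231, 0.001], [0.231, -0.973, -0.0], [0.001, 0.0, -1.0]]
ft_force: [-0.5, -1.0, 7.9]
width: 0.0139
```

Request:
play_rows([
  [[0, 0, -0.02, 0, 0.67], [0, 0, 0, 0, 0.67], [0, 0, 0, 0, 0.67]],
])

```text
clock: 4.03
tool_pos: [0.4827, -0.0054, 0.1668]
eef_rot: [[0.973, 0.231, 0.002], [0.231, -0.973, -0.0], [0.002, 0.001, -1.0]]
ft_force: [-3.4, -0.1, 15.6]
width: 0.0141
```

```bash
python3 - <<'E'
from h import *
A=np.array([.632,-.0105]);p=np.array([.4827,-.0055])
r=p-A;prev=r
for k in range(1,13):
    a=np.radians(45*k/12);q=np.array([[np.cos(a),-np.sin(a)],[np.sin(a),np.cos(a)]])@r
    print(k,np.round((q-prev)*10,3),np.round(q+A,4));prev=q
E
```

```text
1 [-0.    -0.098] [ 0.4827 -0.0153]
2 [ 0.006 -0.098] [ 0.4833 -0.025 ]
3 [ 0.013 -0.097] [ 0.4846 -0.0347]
4 [ 0.019 -0.096] [ 0.4865 -0.0443]
5 [ 0.025 -0.094] [ 0.489  -0.0538]
6 [ 0.031 -0.093] [ 0.4922 -0.063 ]
7 [ 0.037 -0.09 ] [ 0.4959 -0.072 ]
8 [ 0.043 -0.088] [ 0.5002 -0.0808]
9 [ 0.049 -0.085] [ 0.5051 -0.0893]
10 [ 0.054 -0.081] [ 0.5105 -0.0974]
11 [ 0.059 -0.078] [ 0.5165 -0.1052]
12 [ 0.064 -0.074] [ 0.5229 -0.1125]
```

The force rose to 15.6 N, so the plunger is at its stop. I'll push it along the arc and turn the tool with it.

Request:
play_rows([
  [[0, -0.05, 0, 0.47, 0.67], [0, -0.05, 0, 0.47, 0.67], [0.003, -0.05, 0, 0.47, 0.67], [0.003, -0.05, 0, 0.47, 0.67], [0.006, -0.048, 0, 0.47, 0.67], [0.007, -0.048, 0, 0.47, 0.67], [0.009, -0.048, 0, 0.47, 0.67], [0.01, -0.047, 0, 0.47, 0.67], [0, 0, 0, 0, 0.67], [0, 0, 0, 0, 0.67]],
])

```text
clock: 4.87
tool_pos: [0.4866, -0.045, 0.1668]
eef_rot: [[0.88, 0.475, 0.002], [0.475, -0.88, -0.001], [0.001, 0.001, -1.0]]
ft_force: [-3.8, -0.7, 15.1]
width: 0.0138
```

```bash
python3 - <<'E'
from h import *
c=read_camera('wrist');cv2.imwrite('pics/wrist2.png',c['frame'])
E
```

```text
(no output)
```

View pics/wrist2.png

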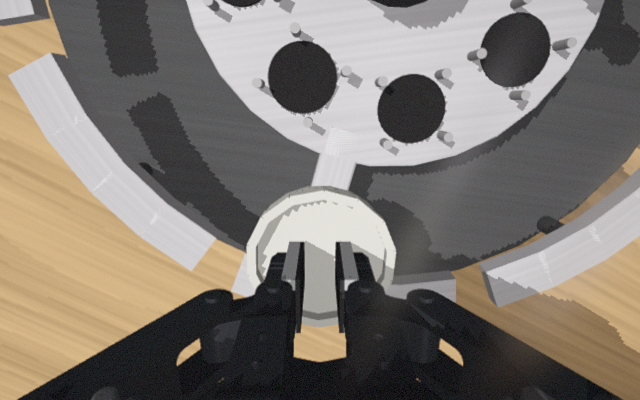

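The wrist view shows the cap (centre about (321,255)) moving with the fingers, and its spoke still lines up with them. I'll carry on round the arc.

Request:
play_rows([
  [[0.012, -0.047, 0, 0.47, 0.67], [0.013, -0.047, 0, 0.47, 0.67], [0.015, -0.046, 0, 0.47, 0.67], [0.016, -0.046, 0, 0.47, 0.67], [0.018, -0.045, 0, 0.47, 0.67], [0.019, -0.045, 0, 0.47, 0.67], [0.021, -0.044, 0, 0.47, 0.67], [0.022, -0.044, 0, 0.47, 0.67], [0.024, -0.043, 0, 0.47, 0.67], [0.025, -0.042, 0, 0.47, 0.67], [0, 0, 0, 0, 0.67], [0, 0, 0, 0, 0.67]],
])

```text
clock: 5.92
tool_pos: [0.5052, -0.0901, 0.1668]
eef_rot: [[0.68, 0.733, 0.002], [0.733, -0.68, -0.001], [0.001, 0.003, -1.0]]
ft_force: [-2.5, -2.9, 14.7]
width: 0.0142
```

```bash
python3 - <<'E'
from h import *
c=read_camera('wrist');cv2.imwrite('pics/wrist3.png',c['frame'])
c=read_camera('top');cv2.imwrite('pics/top3.png',cv2.resize(c['frame'][130:290,240:420],None,fx=4,fy=4,interpolation=cv2.INTER_CUBIC)[:600])
E
```

```text
(no output)
```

View pics/wrist3.png

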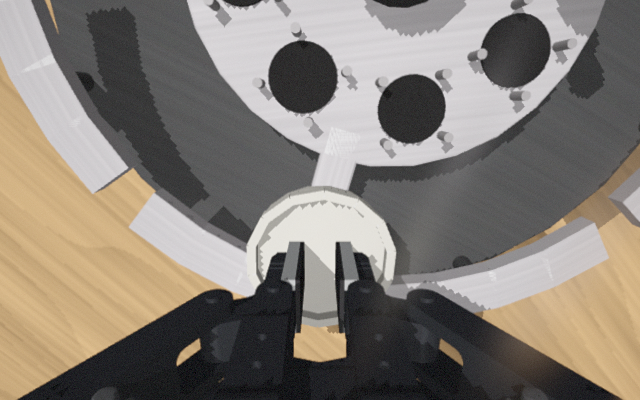

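View pics/top3.png

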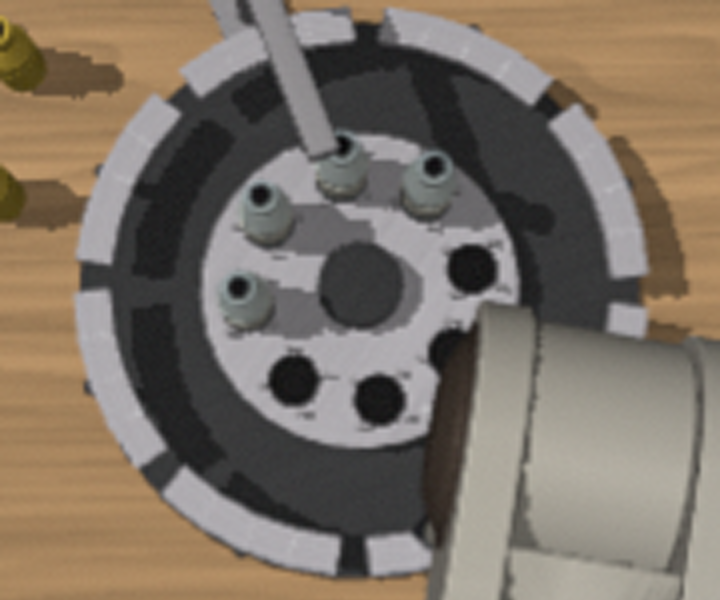

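The fingers and cap haven't shifted relative to each other. From the TCP position the carousel has turned 34°, so 11° remains.

Request:
play_rows([
  [[0.026, -0.041, 0, 0.46, 0.67], [0.028, -0.04, 0, 0.46, 0.67], [0.029, -0.039, 0, 0.46, 0.67], [0.03, -0.037, 0, 0.46, 0.67], [0.031, -0.036, 0, 0.46, 0.67], [0.031, -0.034, 0, 0.46, 0.67], [0, 0, 0, 0, 0.67], [0, 0, 0, 0, 0.67]],
])

```text
clock: 6.68
tool_pos: [0.5227, -0.113, 0.1668]
eef_rot: [[0.527, 0.85, 0.002], [0.85, -0.527, -0.002], [-0.001, 0.003, -1.0]]
ft_force: [-3.1, -3.5, 14.5]
width: 0.014
```

```bash
python3 - <<'E'
from h import *
p=np.array(sense()['tool_pos'])[:2]-[.632,-.0105];print(np.hypot(*p),np.degrees(np.arctan2(p[1],p[0]))%360-178.1)
c=read_camera('wrist');cv2.imwrite('pics/wrist4.png',c['frame'])
c=read_camera('top');cv2.imwrite('pics/top4.png',cv2.resize(c['frame'][130:280,240:420],None,fx=4,fy=4,interpolation=cv2.INTER_CUBIC))
E
```

```text
0.14983265072151572 45.045042929421214
```

View pics/wrist4.png

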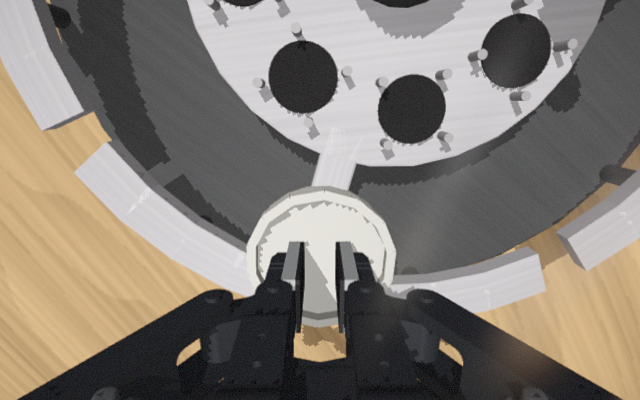

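View pics/top4.png

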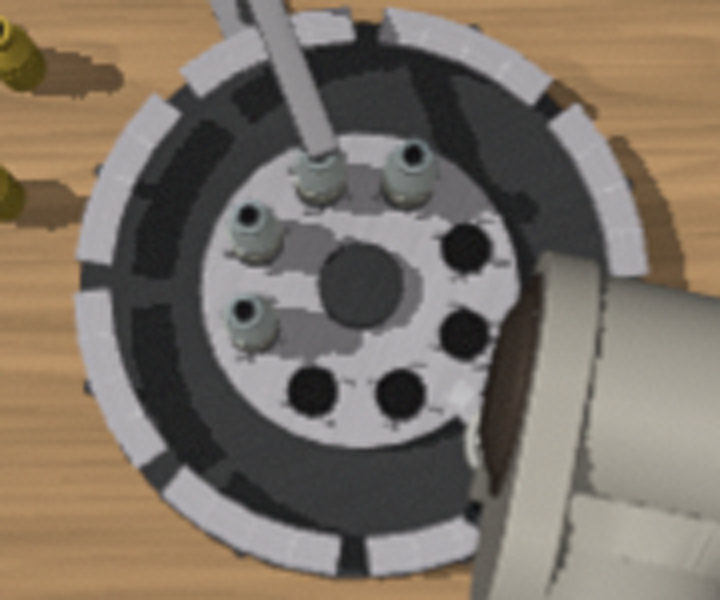

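The top view shows the next bottle under the spout end (about (320,165) in the crop), and the turn works out at 45.05°. I'll ease off the plunger, keeping the fingers in the dish.

Request:
play_rows([
  [[0, 0, 0.03, 0, 0.67], [0, 0, 0.02, 0, 0.67], [0, 0, 0.02, 0, 0.67], [0, 0, 0.02, 0, 0.67], [0, 0, 0, 0, 0.67], [0, 0, 0, 0, 0.67]],
])

```text
clock: 7.28
tool_pos: [0.5222, -0.1124, 0.1747]
eef_rot: [[0.527, 0.85, 0.0], [0.85, -0.527, -0.001], [-0.0, 0.001, -1.0]]
ft_force: [-1.1, -1.8, 5.9]
width: 0.0141
```

There is still 5.9 N after rising 8 mm, so the pin is following up into the hole. I'll lift clear.

Request:
play_rows([
  [[0, 0, 0.02, 0, 0.67], [0, 0, 0.02, 0, 0.67], [0, 0, 0.02, 0, 0.67], [0, 0, 0.03, 0, 0.67], [0, 0, 0.1, 0, 0.67], [0, 0, 0.3, 0, 0.67], [0, 0, 0.3, 0, 0.67], [0, 0, 0.3, 0, 0.67], [-0.2, 0, 0.2, 0, 0.67], [-0.3, 0, 0, 0, 0.67], [-0.3, 0, 0, 0, 0.67], [-0.3, 0, 0, 0, 0.67]],
])

```text
clock: 8.28
tool_pos: [0.411, -0.1118, 0.3033]
eef_rot: [[0.526, 0.85, -0.0], [0.85, -0.526, 0.0], [0.0, -0.0, -1.0]]
ft_force: [-0.2, 0.1, 1.0]
width: 0.0141
```

Request:
play_rows([
  [[-0.3, 0, 0, 0, 0.67], [-0.3, 0, 0, 0, 0.67], [0, 0, 0, 0, 0.67], [0, 0, 0, 0, 0.67], [0, 0, 0, 0, 0.67]],
])

```text
clock: 8.7
tool_pos: [0.3524, -0.1121, 0.3033]
eef_rot: [[0.527, 0.85, 0.001], [0.85, -0.527, 0.0], [0.0, 0.001, -1.0]]
ft_force: [0.6, 0.1, 0.8]
width: 0.0137
```

```bash
python3 - <<'E'
from h import *
c=read_camera('top');cv2.imwrite('pics/top5.png',cv2.resize(c['frame'][130:280,240:420],None,fx=4,fy=4,interpolation=cv2.INTER_CUBIC))
a=np.radians(223.1);P=(.632+.15*np.cos(a),-.0105+.15*np.sin(a),.1145);print('expected up, pressed11',proj(c,P),proj(c,(P[0],P[1],.1035)))
f=c['frame'][230:270,345:395].astype(int);b,g,r=f[...,0],f[...,1],f[...,2]
m=((r-b>6)&(r-b<50)&(r>150)&(g>150)).astype(np.uint8)
k,l,st,ce=cv2.connectedComponentsWithStats(m);i=1+np.argmax(st[1:,4]);u,v=ce[i]+[345,230];print(st[i],u,v)
p=onplane(c,u,v,.1145)[:2]-[.632,-.0105];print(np.hypot(*p),np.degrees(np.arctan2(p[1],p[0]))%360-178.1)
d=read_camera('scene');print(proj(d,P),proj(d,(P[0],P[1],.1035)))
cv2.imwrite('pics/scene5.png',cv2.resize(d['frame'][130:290,200:440],None,fx=3,fy=3,interpolation=cv2.INTER_CUBIC))
s=sense();print(s['clock'],s['tool_pos'],s['ft_force'])
E
```

```text
expected up, pressed11 [369.74844016 239.68065898] [369.25462066 239.81739956]
[ 12   0  26  23 478] 369.5083682008368 240.62970711297072
0.15134249959048343 44.17921091189203
[264.9601299  198.98536988] [265.29217746 201.87911141]
8.8 [ 0.35285787 -0.112106    0.30282397] [ 0.55733752 -0.35284404 -1.26507879]
```

View pics/top5.png

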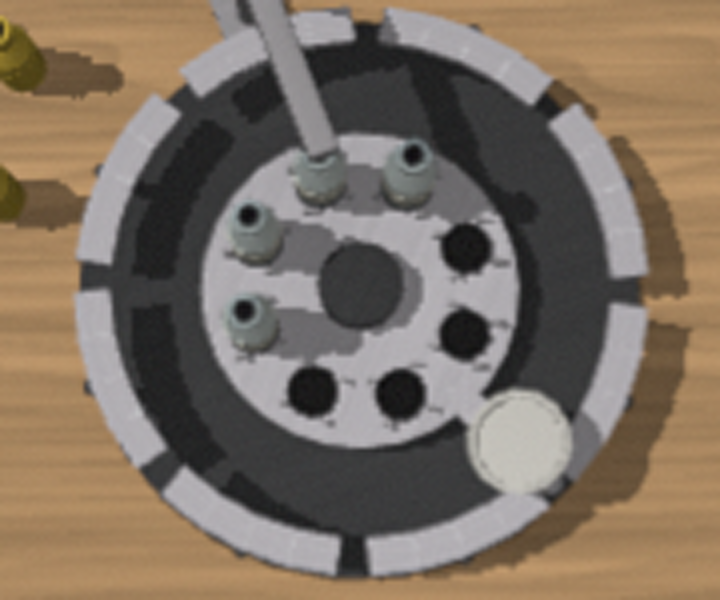

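View pics/scene5.png

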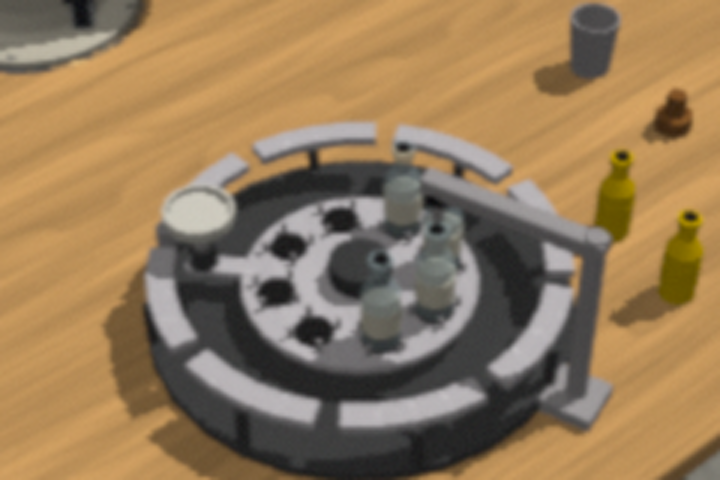

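The top view shows the cap at (369.5,240.6) and the next bottle under the spout; all four bottles are upright. To check the plunger height, I'll use the same mask and ellipse fit in the scene view as at the start.

```bash
python3 - <<'E'
from h import *
import pickle
C0=pickle.load(open('c0.pkl','rb'));P0=(.482,-.0056,.1145)
a=np.radians(223.1);P1=(.632+.15*np.cos(a),-.0105+.15*np.sin(a),.1145)
for c,P in ((C0['scene'],P0),(read_camera('scene'),P1)):
    q=proj(c,P);x0,y0=int(q[0])-20,int(q[1])-14
    f=c['frame'][y0:y0+32,x0:x0+40].astype(int);b,g,r=f[...,0],f[...,1],f[...,2]
    m=((r-b>6)&(r-b<50)&(r>150)&(g>150)).astype(np.uint8)
    k,l,st,ce=cv2.connectedComponentsWithStats(m);i=1+np.argmax(st[1:,4])
    E=cv2.fitEllipse(cv2.findContours((l==i).astype(np.uint8),0,1)[0][0]);print(st[i],np.array(E[0])+[x0,y0]-q, ce[i]+[x0,y0]-q, 'rows',st[i][1]+y0-q[1],st[i][1]+st[i][3]+y0-q[1])
E
```

```text
[ 10   9  30  14 237] [1.86584742 1.03731478] [1.14661598 1.31753198] rows -5.648712749430018 8.351287250569982
[ 10   0  24  24 305] [ 1.46597178 -1.49616738] [0.38741108 0.00807274] rows -14.985369879024205 9.014630120975795
```

```bash
python3 -c "
from plant import *
s=sense();print(s['clock'],s['qvel'],s['ft_force']);print(close_job())"
```

```text
8.85 [-0.08118146  0.31227469 -0.02413673  0.00864998 -0.08801422 -0.05845862] [0.63726329 1.36416823 0.06288442]
the job is handed in; nothing more can be done
None
```

I pressed the cap to its stop (about 15 N), pushed it 45° anticlockwise with the fingertips in the dish, and let the plunger spring up into the next hole. I then moved the arm clear and handed the job in at about 8.9 s; it gives no verdict.

What the last checks showed:
- **Turn:** the fingertips had gone 45.05° round the axis before I let go. Afterwards the top camera put the cap at 44.2° and 151 mm from the axis. The two differ by about 0.9°, which is within the calibration error and the 0.03 rad tolerance.
- **Plunger:** there was still 5.9 N on the fingers after easing up 8 mm from the stop. Between holes the pin would have held the plunger at 11 mm and lost that force. In the scene view the cap's lower edge was only 0.7 px from where a fully raised cap should show; 11 mm down would have shifted it about 2.9 px.
- **Failed check:** the ellipse fit on the cap in that last scene picture did not work, because the colour mask ran into something next to the cap. I relied on the lower edge and the force instead.
- **Bottles and bystanders:** the next bottle stands under the spout and all four bottles look upright. I judged both by eye and did not measure the bottle's distance from the spout axis. The arm stayed well away from the bench items. The last picture shows the measure and stopper standing, but I took no end picture of the gin bottle.

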